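# Set and clamp the display stand's leg

## Task

Slide the leg of the wreath display stand out of its sleeve by its T-shaped foot until the foot is level with the marker clip on the gauge rail, and only then, with the leg kept at that mark, swing the leg's cam lever fully closed against the leg. Keep hold of the leg at the mark with the lever closed: a spring would pull it back in, so the program finishes while still holding it. Do not disturb the other things on the table.

Things in the scene. Friction and masses are not known exactly. Their poses are not given: they have to be found in the camera images.
- foot (a point): Centre of the leg's T-shaped foot, a black rubber bar 16 mm thick (along x), 150 mm wide (along y), 40 mm tall (35 to 75 mm above the table). x axis: level, the way the leg slides out of its sleeve; y along the bar; z up. Open fingers fit down astride the leg block behind it (-x side) and can push the foot's back face, 8 mm behind its centre, on both sides of the leg.
- block (a point): Centre of the bare aluminium leg block behind the foot (43 mm behind the foot's centre, 55 mm above the table; axes as the foot's): 70 mm long (x), 26 mm wide (y), 33 to 77 mm above the table. Above 53 mm its -y side is cut back to take the lever. Free space below and beside it, except a rail 18 mm tall, 89 mm to the +y side. The sleeve's collar (77 mm high) ends 57 mm behind this point when the leg is in.
- lever_tip (a point): Middle of the free end of the cam lever, a steel bar 60 mm long, 9 mm thick, 56 to 78 mm above the table, riding on the leg. Upright pivot 72 mm behind the foot's centre, 8.5 mm to its -y side. x axis: pivot to tip. At the start the tip's outer face is 25 to 34 mm out (-y) from the leg's centre line. Closed it lies flush in the block's -y side, so pinching the block across y shuts it and grips the block too.
- mark (a point): Inner edge of the upright steel fin (4 mm thick, top 76 mm above the table) of the marker clip on the gauge rail beside and parallel to the leg; 88 mm to the +y side of the leg's centre line, 55 mm above the table; axes as the foot's. The leg is at its mark when foot and mark are at the same place along x: the bar's middle line points at the fin, 13 mm from its end. Do not move the clip.
- leg (a joint): How far the leg has slid out, m: 0 fully in (as at the start), up to 0.15. A spring pulls it back in with about 4 N at 0 and 6 N at 0.15, always; closing the cam lever does not by itself hold it.
- lever (a joint): Cam lever angle, rad: 0 closed (along the leg), 0.22 to 0.34 open at the start, at most 0.6. It stays where it is left; about 0.1 N m moves it.
- spool: Bystander: wooden ribbon spool 52 mm across, 50 mm tall, standing near the stand's sleeve; origin under its centre.
- tape: Bystander: cardboard tape ring lying flat, 90 mm across, 25 mm tall; origin under its centre.
- lantern: Bystander: white wooden lantern post, 68 mm square, 142 mm tall, standing beyond the end of the leg's travel; origin under its centre.
- pliers: Bystander: pliers lying flat, 160 mm long, 16 mm tall.
- tin: Bystander: round baking tin 200 mm across, 65 mm tall; origin under its centre.
- gluepot: Bystander: white jar 60 mm across, 85 mm tall; origin under its centre.

How it is judged:
On the way, in this order (a step that is already met when the one before it is completed fails the run):
1. the leg is held by the fingers at the mark (within 6 mm), its lever still open (x of foot in the frame of mark between -0.006 and 0.006 m and value of joint lever above 0.12 rad and contact force between the fingers and leg above 2 N), for 0.2 s.
2. the lever is closed with the leg held at the mark (x of foot in the frame of mark between -0.006 and 0.006 m and value of joint lever below 0.06 rad and contact force between the fingers and leg above 2 N), for 0.3 s.
At the end, for the whole second after the job is handed in: The foot's middle is within 6 mm of the mark along the slide, the cam lever is closed (under 0.06 rad), and the fingers still hold the leg (over 2 N), at rest (all of step 2 and linear speed of leg below 0.01 m/s); the arm keeps its last pose, push and grip.
It fails at once if the lever is closed while the leg is more than 12 mm from its mark (value of joint lever below 0.06 rad and not (x of foot in the frame of mark between -0.012 and 0.012 m)).
It fails at once if a bystander is shifted by more than 25 mm (distance of any of spool, tape, lantern, pliers, tin, gluepot from where it was at the start of the episode above 0.025 m).
It fails at once if the marker clip is shifted by more than 4 mm (distance of mark from where it was at the start of the episode above 0.004 m).
It also fails if it takes over 29 s, if anything falls off the work surface, if the arm or the gripper's body presses on something with over 40 N, if the wrist force passes 120 N, or if a joint passes its speed limit or range.

## Robot

A 6-joint arm with a two-finger parallel gripper is mounted at the origin on the work surface. World frame = base frame: x ahead of the robot, y to its left, z up, the work surface at z = 0. Lengths are in m, angles in rad, forces in N, time in s.
With the tool pointing down it reaches from about 0.375 to 0.9 m from the base axis. Payload 3.1 kg.
Tool frame: the origin (TCP) lies at the very end of the fingers, on their centre line; the grasp point (between the pads) lies 19 mm behind it (grasp_offset is the distance from the TCP to the grasp point, in m); z points along the fingers, y is the line along which they close (so a half turn about z gives the same grasp; the last joint's range is limited). The gripper opens to 87 mm and grips with 3 to 60 N. Pads are 19 mm wide; open, the fingers measure 117 mm over their backs; the gripper's body (75 mm by 190 mm) begins 51 mm behind the grasp point.
Start: joints at [-1.528, 0.527, 1.433, -0, 1.181, -0.178], TCP at [0.138, -0.61, 0.223] pointing down, gripper open.
Joint ranges: [-3.08, 3.08], [-0.75, 2.2], [0.22, 2.44], [-1.43, 4.57], [0, 2.65], [-2.85, 2.85]. Speed limits (rad/s): [2.79, 2.79, 3.14, 3.14, 3.14, 3.14].

## Interface

Orientations are given as a rotation vector (axis times angle).
In Python, from station import * gives the robot as it stands. The module is installed in compiled form; this text tells all that it offers. Calls block until the motion is done:
- move_pose(position, orientation): joint-space move of the TCP to a pose.
- move_linear(position, ori=None, rate=0.15, f_stop=None): straight line of the TCP; ori=None keeps the orientation; rate is the mean speed in m/s. With f_stop (N) it stops when the force on the tool has changed by that much, and returns True; else False.
- movej(angles): joint-space move.
- move_gripper(opening, grip_force=None): finger opening in m; grip_force is the grip in N (None keeps the last); returns when the fingers have stopped.
- sleep(seconds).
- inverse_kinematics(position, orientation): joint angles nearest the present ones, or None.
- get_image(name): name is "scene" or "side" or "wrist"; returns a dict with "image" (384x512x3 uint8, red, green, blue), "fov_y" (degrees; the focal length in pixels is half the picture's height over the tangent of half this angle, whatever the lens; pixels are square), "cx", "cy" (the principal point, pixels), "k1" (the pictures are not rectified: a ray, as slopes to the right and down, at radius r is drawn at 1 + k1 r^2 times it, then the intrinsics apply), "R" (3x3) and "t" (3): a world point X has camera coordinates R X + t; the wrist camera has in their place "mount" (4x4, takes a point from camera to tool coordinates, whose origin is the TCP and whose axes are the flange's). Camera axes: x right, y down, z forward; pixel columns grow to the right and rows downward; lengths in m; the calibration is good to about 2 mm. A picture is of the moment at which its call begins: read the wrist's pose just before it. There is no depth.
A pose or a line that the arm cannot do raises IKError and nothing moves.
- hand_in(): hands the job in; it is judged then, once.
Readings, each from a call of its own:
- get_time_s(): time.
- get_joint_pos(): joint angles.
- get_dq(): joint speeds.
- get_joint_torque(): joint torques, N m.
- get_eef_pos(): TCP position.
- get_ee_rot(): TCP orientation.
- get_ft_force(): force on the tool from outside, world axes, zero at the start.
- get_torque(): the same for the moment, N m.
- get_gripper_width(): finger opening in m.
- get_grip_force(): force on a finger pad.
Only numpy, scipy, OpenCV 4.12 (cv2) and the standard library are available. Lean on these libraries where they do the work, as an engineer would, in place of code of your own. Each camera call takes 0.05 s, during which the arm holds its last target. There are 200 camera calls.

## Working session

There is one attempt and no reset: what is moved stays moved. The work goes in short steps, each a Python script; the robot and the scene stay as the last script left them, time stands still between calls to the robot, and variables do not carry over. Pictures are saved under pics/ and viewed, at most 10 in all, crops included, and the job is handed in when it is done.

```bash
mkdir -p pics
cat > h.py <<'E'
from station import *
import numpy as np, cv2
from scipy.spatial.transform import Rotation as Ro
def snap(name,f):
    p=np.array(get_eef_pos()); r=np.array(get_ee_rot()); d=get_image(name)
    d=dict(d)
    if name=="wrist":
        T=np.eye(4);T[:3,:3]=Ro.from_rotvec(r).as_matrix();T[:3,3]=p
        M=T@np.array(d["mount"]); d["C"]=M[:3,3]; d["A"]=M[:3,:3]
    else:
        R=np.array(d["R"]); d["A"]=R.T; d["C"]=-R.T@np.array(d["t"])
    cv2.imwrite(f"pics/{f}.png",d["image"][:,:,::-1]); np.save(f"pics/{f}.npy",{k:d[k] for k in d},allow_pickle=True)
    return d
def load(f): return np.load(f"pics/{f}.npy",allow_pickle=True).item()
def K(d):
    f=d["image"].shape[0]/2/np.tan(np.radians(d["fov_y"])/2)
    return np.array([[f,0,d["cx"]],[0,f,d["cy"]],[0,0,1.]]),np.array([d["k1"],0,0,0,0.])
def ray(d,uv):
    k,D=K(d); n=cv2.undistortPoints(np.array([[uv]],float),k,D)[0,0]
    return d["A"]@np.array([n[0],n[1],1])
def onz(d,uv,z):
    r=ray(d,uv); return d["C"]+r*(z-d["C"][2])/r[2]
def proj(d,X):
    k,D=K(d); c=d["A"].T@(np.array(X)-d["C"]); return cv2.projectPoints(c[None],np.zeros(3),np.zeros(3),k,D)[0][0,0]
E
python3 - <<'E'
from h import *
print(get_time_s(),get_eef_pos(),get_ee_rot())
a=snap("scene","s0");b=snap("side","d0");c=snap("wrist","w0")
for d in(a,b,c):print(d["C"],d["A"][:,2],d["fov_y"],d["k1"])
E
```

```text
0.0 [ 0.13748443 -0.60892623  0.22157186] [-3.12014163e+00 -3.47387969e-01 -2.30975009e-04]
[1.55596673 0.13622941 0.77010045] [-0.83316847 -0.05318677 -0.5504557 ] 56.46600952371603 0.01137766886785463
[-0.09190938  0.83850922  0.7978806 ] [ 0.50709894 -0.63457545 -0.58323637] 50.03899505433982 0.036404312591442965
[ 0.20654506 -0.59524085  0.38292098] [-0.25013302 -0.05575621 -0.96660474] 63.74427584639955 -0.03995103881073955
```

View pics/s0.png

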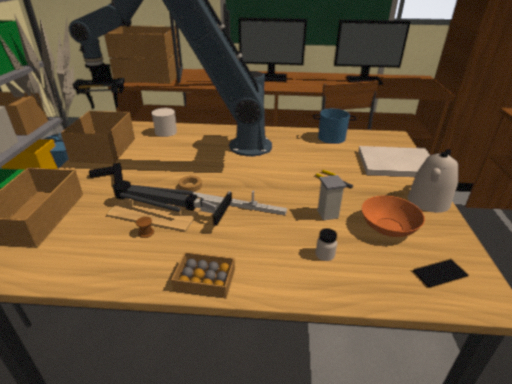

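View pics/d0.png

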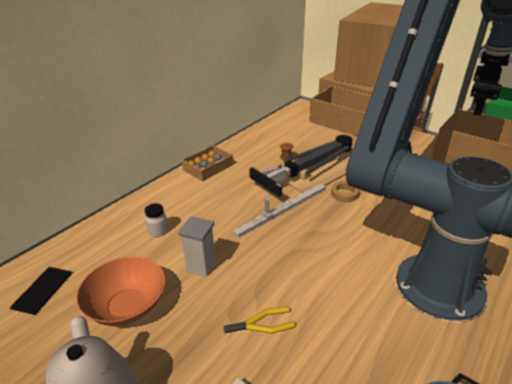

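The scene view shows the stand running right and slightly toward the camera, with the foot bar at about (222,208) and the rail behind it with its fin at about (253,197). The side view has the foot at (266,181) and the fin at (267,205). I'll enlarge both.

Run:
```python
from h import *
a=load("s0");b=load("d0")
A=cv2.resize(a["image"][175:235,160:295],None,fx=5.9,fy=5,interpolation=2)[:,:,::-1]
B=cv2.resize(b["image"][130:240,225:360],None,fx=5,fy=5,interpolation=2)[:,:,::-1]
A=cv2.resize(a["image"][175:235,160:295],None,fx=5,fy=5,interpolation=2)[:,:,::-1]
im=np.vstack([A,B[:300]]) 
cv2.imwrite("pics/z0.png",im);print(im.shape)
for n,d,uv in(("s",a,(222,208)),("d",b,(266,181))):print(n,onz(d,uv,.055))
for n,d,uv in(("s",a,(253,195)),("d",b,(267,203))):print(n,onz(d,uv,.07))
for n,d,uv in(("stand far s",a,(118,180)),("d",b,(345,140))):print(n,onz(d,uv,.07))
```

```text
(600, 675, 3)
s [ 0.59063851 -0.04258477  0.055     ]
d [ 0.58395573 -0.04484369  0.055     ]
s [0.52584142 0.05718919 0.07      ]
d [0.49705838 0.06412862 0.07      ]
stand far s [ 0.46974348 -0.4468033   0.07      ]
d [ 0.50278568 -0.41996249  0.07      ]
```

View pics/z0.png

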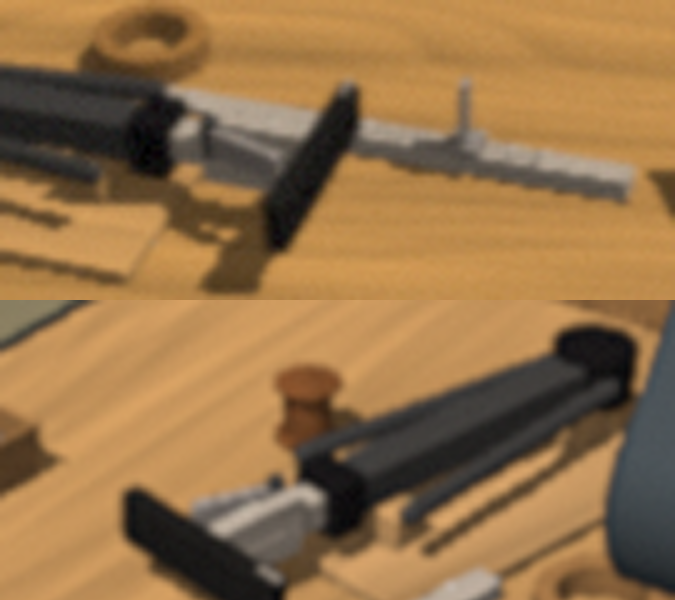

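The scene enlargement gives a foot bar from (275,240) to (352,90), lever open on the camera side, and a fin at (465,85) to (465,140) in the crop. In the side enlargement the foot is at (200,545), with block and lever behind it. The foot is at about (0.587,-0.044) in both views. I'll go above it for a close look.

Run:
```python
from h import *
a=load("s0");b=load("d0")
p=onz(b,(237,233),.018);q=onz(b,(322,188),.018);print("rail",p,q,np.degrees(np.arctan2(*(p-q)[1::-1])))
p=onz(a,(160+630/5,175+172/5),.018);q=onz(a,(160+330/5.,175+118/5),.018);print("rail",p,q,np.degrees(np.arctan2(*(p-q)[1::-1])))
th=np.arctan2(*(p-q)[1::-1])
R=Ro.from_matrix(np.array([[np.cos(th),np.sin(th),0],[np.sin(th),-np.cos(th),0],[0,0,-1]]).T).as_rotvec()
print(inverse_kinematics([.56,-.02,.27],R))
move_pose([.56,-.02,.27],R)
print(get_time_s(),get_eef_pos(),get_joint_pos())
d=snap("wrist","w1");print(d["C"],d["A"])
```

```text
rail [0.52068206 0.17596265 0.018     ] [ 0.44421048 -0.16759069  0.018     ] 77.45110723115103
rail [0.53003283 0.17498354 0.018     ] [ 0.4813734  -0.04602779  0.018     ] 77.5834491494884
[-2.35105988e-01  3.86725131e-01  1.53961187e+00 -4.44089210e-16
  1.21525565e+00 -1.83962941e-02]
2.725 [ 0.5601079  -0.0209374   0.26990964] [-2.36575644e-01  3.87022290e-01  1.53938936e+00 -2.75553467e-04
  1.21512464e+00 -1.84250028e-02]
[0.57617868 0.04597433 0.43114194] [[ 9.76481756e-01 -2.08331097e-01 -5.55115658e-02]
 [-2.15600047e-01 -9.43558332e-01 -2.51424530e-01]
 [ 1.14786522e-06  2.57479763e-01 -9.66283691e-01]]
```

View pics/w1.png

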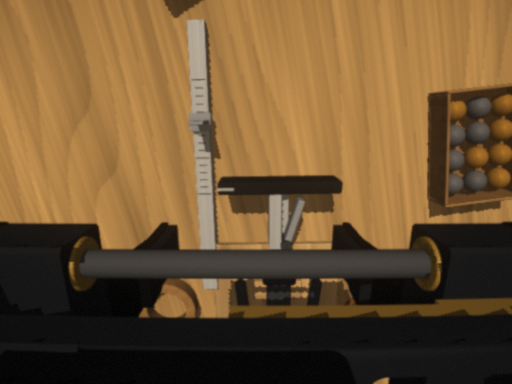

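The wrist view shows the foot bar spanning columns 218 to 341 at row 185, the open lever from (290,240) to (300,200), and the clip on the rail near (200,125). I'll take a close crop of the bar and clip.

Run:
```python
from h import *
a=load("w1")
im=cv2.resize(a["image"][100:250,175:350],None,fx=4,fy=4,interpolation=2)[:,:,::-1]
im=np.clip(im.astype(float)*1.7,0,255).astype(np.uint8)
cv2.imwrite("pics/z1.png",im)
```

```text
(no output)
```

View pics/z1.png

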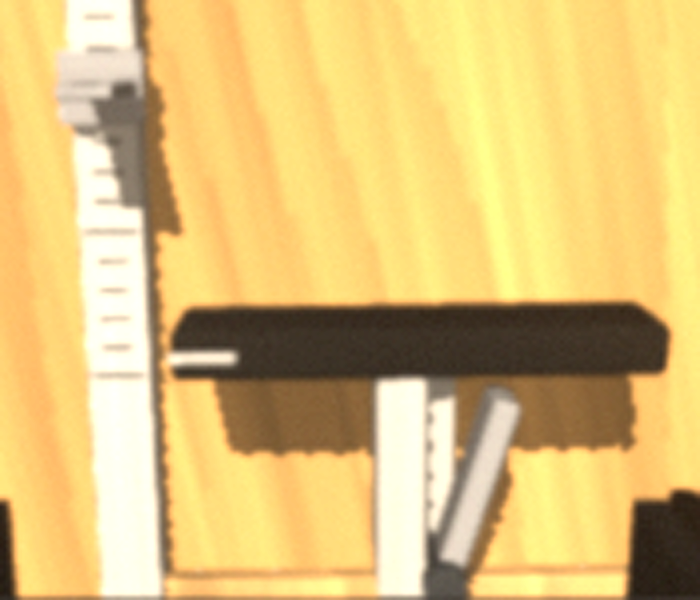

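The bar's white mid-line is at crop (205,358). Its top face spans columns 172 to 668, and the lever tip is at (505,395). The clip covers crop (60–140, 50–130).

Run:
```python
from h import *
d=load("w1");o=lambda u,v,z:onz(d,(175+u/4-.4,100+v/4-.4),z)
e=[o(172,358,.075),o(668,358,.075)];v=e[0]-e[1];print(e,np.linalg.norm(v),np.degrees(np.arctan2(v[1],v[0]))-90)
th=np.radians(77.5);ux=np.array([np.cos(th),np.sin(th),0]);uy=np.array([-np.sin(th),np.cos(th),0])
F=(e[0]+e[1])/2
def rel(n,p):print(n,p.round(4),((p-F)@ux).round(4),((p-F)@uy).round(4))
rel("tip",o(505,395,.078))
for z in(.033,.077):rel("blk",o(375,480,z));rel("blkR",o(430,480,z))
for v in(52,70,90,110,130):
  for z in(.076,.018): rel(f"clip{v} z{z}",o(140,v,z))
rel("rail edge top",o(150,250,.018));rel("rail edge bot",o(165,580,.018))
# fin from scene and side
s=load("s0")
for v in(80,90):rel("scene fin",onz(s,(160+465/5,175+v/5),.076))
rel("side fin top",onz(load("d0"),(267,198),.076))
```

```text
[array([ 0.51392637, -0.03041348,  0.075     ]), array([ 0.65810253, -0.06222835,  0.075     ])] 0.14764468096215738 77.55615270196407
tip [ 0.6083 -0.0621  0.078 ] -0.0106 -0.0251
blk [ 0.5637 -0.0959  0.033 ] -0.0532 0.0111
blkR [ 0.582 -0.1    0.033] -0.0532 -0.0077
blk [ 0.565  -0.0802  0.077 ] -0.0376 0.0131
blkR [ 0.5813 -0.0838  0.077 ] -0.0376 -0.0036
clip52 z0.076 [0.5269 0.057  0.076 ] 0.0881 0.0801
clip52 z0.018 [0.5188 0.0588 0.018 ] 0.0881 0.0883
clip70 z0.076 [0.5257 0.0523 0.076 ] 0.0832 0.0803
clip70 z0.018 [0.5174 0.0533 0.018 ] 0.0824 0.0885
clip90 z0.076 [0.5243 0.0469 0.076 ] 0.0777 0.0804
clip90 z0.018 [0.5158 0.0471 0.018 ] 0.076 0.0888
clip110 z0.076 [0.5229 0.0416 0.076 ] 0.0722 0.0806
clip110 z0.018 [0.5142 0.0409 0.018 ] 0.0696 0.089
clip130 z0.076 [0.5215 0.0362 0.076 ] 0.0666 0.0808
clip130 z0.018 [0.5126 0.0346 0.018 ] 0.0631 0.0892
rail edge top [ 0.5059 -0.0047  0.018 ] 0.0233 0.0872
rail edge bot [ 0.4811 -0.1224  0.018 ] -0.097 0.086
scene fin [0.5097 0.0559 0.076 ] 0.0833 0.0967
scene fin [0.5223 0.0569 0.076 ] 0.087 0.0846
side fin top [0.5072 0.0507 0.076 ] 0.0777 0.0979
```

The geometry checks out: bar 148 mm against 150, block edge at +13 mm, axis at 77.5°. The mark is roughly +80 mm. I'll descend astride the block, push to about 70 mm, then look.

```bash
cat >> h.py <<'E'
th=np.radians(77.55);ux=np.array([np.cos(th),np.sin(th),0]);uy=np.array([-np.sin(th),np.cos(th),0])
F=np.array([.5860,-.0463,0])
RT=Ro.from_matrix(np.array([ux,-uy,[0,0,-1]]).T).as_rotvec()
def P(x,y,z): return F+ux*x+uy*y+np.array([0,0,z])
E
python3 - <<'E'
from h import *
move_gripper(.087)
move_linear(P(-.032,0,.14),RT,rate=.2)
print(move_linear(P(-.032,0,.042),rate=.1,f_stop=8),get_ft_force())
print(move_linear(P(-.010,0,.042),rate=.05,f_stop=2.5))
print("contact",(np.array(get_eef_pos())-F)@ux,np.array(get_ft_force())@ux)
move_linear(P(.050,0,.042),rate=.07)
sleep(.3)
p=np.array(get_eef_pos())-F;print(p@ux,p@uy,p[2],get_ft_force(),get_gripper_width(),get_time_s())
d=snap("wrist","w2")
im=np.clip(d["image"][:,:,::-1].astype(float)*1.5,0,255).astype(np.uint8)
cv2.imwrite("pics/w2z.png",cv2.resize(im,None,fx=1.55,fy=1.55,interpolation=2))
E
```

```text
False [ 0.5724578  -0.36357021 -0.01060424]
True
contact -0.016783585428392037 -3.647458148577756
0.049107356011887274 0.0006809423112955382 0.04192236843388546 [-1.6467644  -5.10357544  3.25243954] 0.08675953646182118 6.775
```

View pics/w2z.png

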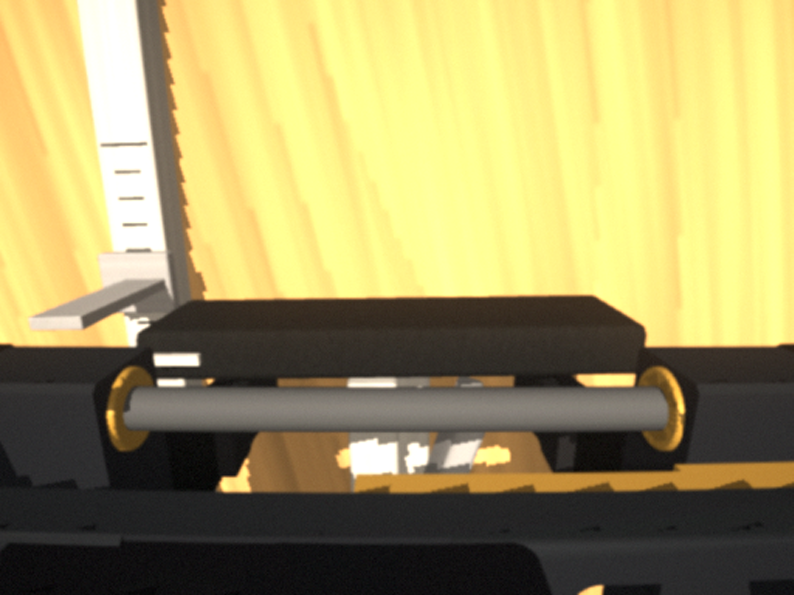

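The bar's white mid-line is at zoomed (178,359). The fin leans down-left, with its top around (30–83, 318–328). I'll take one crop of the fin.

Run:
```python
from h import *
d=load("w2")
c=d["image"][150:250,10:140]
cv2.imwrite("pics/z2.png",cv2.resize(np.clip(c*1.3,0,255).astype(np.uint8),None,fx=6,fy=6,interpolation=0)[:,:,::-1])
```

```text
(no output)
```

View pics/z2.png

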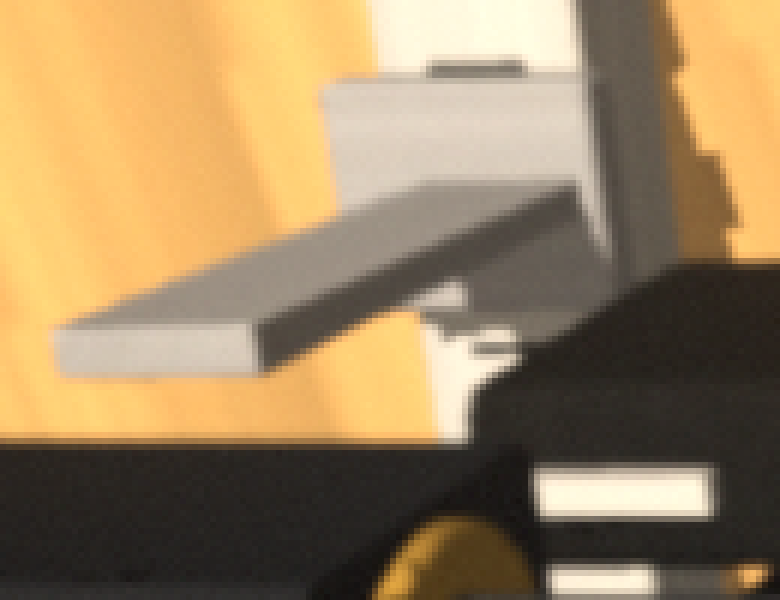

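Now it is clear: the fin's top face spans crop (55–260, 325–375), and the bar mid-line is at (625,493).

Run:
```python
from h import *
d=load("w2")
o=lambda u,v,z:onz(d,(10+u/6-.5,150+v/6-.5),z)
def r(n,p):print(n,((p-F)@ux).round(4),((p-F)@uy).round(4))
r("fin a",o(258,325,.076));r("fin b",o(258,375,.076));r("out",o(58,350,.076));r("line",o(540,493,.075));r("line2",o(712,493,.075))
print((o(258,350,.076)-o(625,493,.075))@ux)
```

```text
fin a 0.0799 0.088
fin b 0.0761 0.0886
out 0.078 0.1037
line 0.0666 0.0691
line2 0.0666 0.056
0.011425626791695466
```

Fin at 78.0 mm, 88 mm to the side and 4 mm thick, which matches the description. The foot is at 66.6 mm, so it needs another 11.4 mm.

Run:
```python
from h import *
x0=(np.array(get_eef_pos())-F)@ux
move_linear(P(.0617,-.0005,.042),rate=.03)
sleep(.6)
p=np.array(get_eef_pos())-F;print(p@ux-x0,p@ux,p@uy,get_ft_force(),get_time_s())
move_gripper(.020,25)
sleep(.6)
p=np.array(get_eef_pos())-F;print(p@ux,p@uy,get_ft_force(),get_gripper_width(),get_grip_force(),get_time_s())
d=snap("wrist","w3")
c=d["image"][150:310,10:330]
cv2.imwrite("pics/z3.png",cv2.resize(np.clip(c*1.4,0,255).astype(np.uint8),None,fx=2.5,fy=2.5,interpolation=0)[:,:,::-1])
```

```text
0.011950064722392968 0.06105544779681241 0.0008233523040425238 [-2.94376553 -3.68018355  3.67041187] 7.9667
0.0613035383786438 0.002021086406571033 [-4.92205311 -4.10878287  1.66028023] 0.025838416818884404 26.33038063449021 9.5917
```

View pics/z3.png

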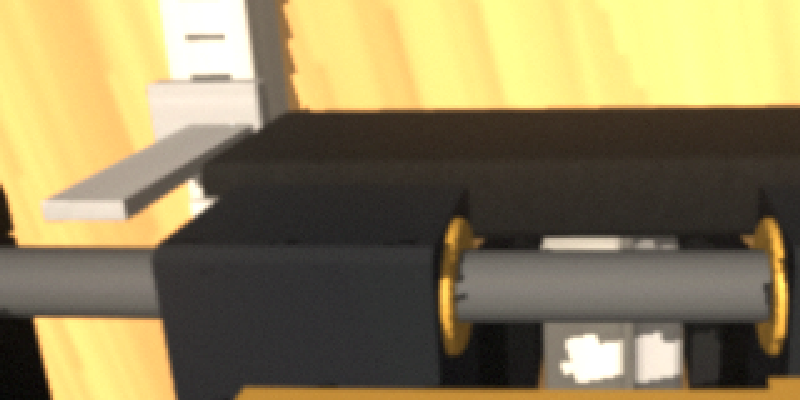

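The gripper closed to 25.8 mm, which is the block width, so the lever is shut. The fin top is at crop (45–127, 200–220), and the bar's front top edge is at about row 160. A quick numeric check before handing in.

Run:
```python
from h import *
d=load("w3")
g=d["image"].astype(int).sum(2)
print(g[205:232,150])
o=lambda u,v,z:(onz(d,(10+u/2.5-.5,150+v/2.5-.5),z)-F)@ux
print("fin",o(127,209,.076),"front edge-8mm",o(350,158,.075)-.008,o(350,163,.075)-.008)
d2=load("w2");print(d2["image"].astype(int).sum(2)[190:245,150])
```

```text
[ 92  87  88  92  90  87  87  84  94  97  99 107 106 101 103 103  96  99
  97  86  88  85  92  92  90  88  88]
fin 0.07833457205661122 front edge-8mm 0.0798552284696323 0.07893211835475855
[453 454 418 266 135  88  87  87  84  85  89  83  88  86  80  81  82  83
  80  81  82  83  85  87  91 103 105 103 107 101 102  91  91  91  94  92
  91  95  87  88  84  84  86  79  88  89  89  88  83  86  83  84  74  63
  56]
```

Run:
```python
from station import *
print(get_gripper_width(),get_grip_force(),get_time_s());print(hand_in())
```

```text
0.02582477452268133 26.33042112865951 9.6417
the job is handed in; nothing more can be done
None
```

I handed the job in at 9.6 s of arm time with the leg still held in a 26 N grip: the last wrist picture puts the foot within about 1 mm of the mark, and the fingers closed to the block's 26 mm width, so the lever should be fully shut (no verdict came back).

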